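Fit the weighing pan over the scale's studs and tare

TASK

Fit the loose weighing pan on the bench scale: lay it on the carrier and slide it gently until its two slots drop over the two brass studs, so that it lies fully home and flat, and let go of it. Then press the blue tare button. Do not force the pan (the load cell is delicate: keep it under 25 N) and leave the other things on the bench where they are.

Things in the scene. Friction and masses are not known exactly. Their poses are not given: they have to be found in the camera images.
- scale: White bench scale, fixed to the bench and turned about the vertical; housing x -145 to +90 mm, y +-110 mm, top face 42 mm up. Origin: on the bench under the nominal centre of the load carrier; z up, x from the front panel (display, blue button) to the rear.
- carrier_nominal (a point): On the scale, 74 mm above its origin, axes as the scale's: NOMINAL centre of the upper face of the load carrier, a grey slab 100 (x) x 130 (y) x 8 mm above the housing. The true centre lies anywhere from -16 to +16 mm of here along x, is not measured, and cannot be shifted (0 along y, no twist). Sprung, downward only: yields at about 4.5 N, then 0.7 N per mm, 10 mm to a hard stop.
- studs_nominal (a point): On the scale, 80 mm above its origin: NOMINAL mid-point between the tops of the carrier's two brass studs (8 mm in diameter, 6 mm high, tops chamfered), which stand on its upper face 45 mm to either side (+y and -y). They share the carrier's unmeasured -16 to +16 mm shift along x.
- sheet: Sheet of the loose weighing pan: aluminium, 110 (x) x 150 (y) x 4 mm, flat on the bench at the start. Origin: centre of its underside, z up. Two through slots 11 (x) x 13 mm (y), 45 mm to either side (+y, -y) of the centre. Same when turned half round. When home it lies flat on the carrier's upper face and the studs stand 2 mm proud. Weight with grip about 0.26 kg.
- pan_grip (a point): Where to grip the pan: a black grip block fixed upright on the middle of the sheet, 12 mm thick (y), 56 mm long (x), from the sheet's upper face to 44 mm above the sheet's underside. The point lies on the block's axis 28 mm above the sheet's underside, axes as the sheet's.
- tare_top (a point): Centre of the top of the blue tare button, 26 mm in diameter, on the scale's front panel; it is pressed straight down, 5 mm of travel, about 4 N when fully down, and springs back.
- tare (a joint): Travel of the tare button, m: 0 up, 0.005 fully pressed.
- juice: tall amber glass bottle, 80 mm wide, 220 mm high. Bystander, not to be disturbed; origin at the centre of its underside.
- bitters: green glass bottle, 60 mm wide, 160 mm high. Bystander, not to be disturbed; origin at the centre of its underside.
- shaker: brown spice jar with black cap, 48 mm wide, 110 mm high. Bystander, not to be disturbed; origin at the centre of its underside.
- tumbler: clear glass, 80 mm wide, 90 mm high. Bystander, not to be disturbed; origin at the centre of its underside.
- taster: clear glass, 72 mm wide, 75 mm high. Bystander, not to be disturbed; origin at the centre of its underside.
- stopper: cork stopper standing on its 32 mm head, 26 mm high. Bystander, not to be disturbed; origin at the centre of its underside.
- scoop: blue plastic measuring scoop, 130 mm long, 13 mm high. Bystander, not to be disturbed; origin at the centre of its underside.
- spoon: spoon lying flat, wooden handle, steel bowl. Bystander, not to be disturbed; origin at the centre of its underside.
Things that resemble listed ones, but are neither listed nor needed, are in the scene too. Leave any orange or purple look-alike of the part that bears sheet alone.

How it is judged:
By the outcome, as a careful person would: the job done as asked, in the order asked, and still so for the second after the job is handed in, with the robot touching nothing.
It also fails if it takes over 72 s, if anything falls off the work surface, if the arm or the gripper's body presses on something with over 40 N, if the wrist force passes 120 N, or if a joint passes its speed limit or range.

ROBOT

A 7-joint arm with a two-finger parallel gripper is mounted at the origin on the work surface. World frame = base frame: x ahead of the robot, y to its left, z up, the work surface at z = 0. Lengths are in mm, angles in rad, forces in N, time in s.
With the tool pointing down it reaches from about 400 to 875 mm from the base axis. Payload 4.4 kg.
Tool frame: the origin (TCP) lies on the centre line of the jaws, within the pads' length; the fingertips stand 8 mm ahead of it and the grasp point (between the pads) lies 11 mm behind it; x points along the fingers, z is the direction in which the jaws open and shut, and the axes are right-handed (so a half turn about x gives the same grasp; the last joint's range is limited). The gripper opens to 85 mm and grips with 20 to 120 N. Pads are 22 mm wide; open, the fingers measure 114 mm over their backs; the gripper's body (76 mm by 85 mm) begins 54 mm behind the grasp point. The pads swing forward as they close: fully open they stand 13 mm farther back than shut.
Start: joints at [-1.193, 0.628, 0.038, 1.517, -0.027, 0.996, -0.02], TCP at [279.072, 587.058, 212.413] pointing down, gripper open.
Joint ranges: [-3.06, 3.06], [-0.37, 2.12], [-1.25, 1.32], [0.18, 2.47], [-1.1, 4.24], [0.23, 1.98], [-2.94, 2.94]. Speed limits (rad/s): [2.57, 2.57, 3.14, 3.14, 3.14, 3.14, 3.14].

INTERFACE

Orientations are given as [roll, pitch, yaw] about the fixed x, y, z axes, in that order (R = Rz(yaw) Ry(pitch) Rx(roll)).
In Python, from cell import ctrl, get_image, camera_params gives the robot as it stands. The module is installed in compiled form; this text tells all that it offers.
- The arm moves only by the shell command python3 -m handwheel 'ROWS'. ROWS is text: rows parted by semicolons, each of 7 numbers parted by spaces: the opening, from -1 (shut) to 1 (fully open), then the shift along the tool's x, y, z in mm, then the turn, a rotation vector about the tool's x, y, z in rad. In form: grip x y z wx wy wz; .... A call has 1 to 10 rows; each row shifts and turns the pose as measured when the row begins, along the tool's axes as they then stand; what a row does not reach is not made up. A row lasts 1/10 s, in which the tool goes at most 50 mm and 8.59 degrees, less where a joint would pass 70% of its speed; a pose out of reach is approached as far as the arm can. A call with a gripper value outside its range is refused whole. The fingers move at their own pace and stop on an object; the grip force is fixed at half the most. Time passes only in rows, so rows that do not move let the fingers close. It gives the time, the measured TCP pose, the force and the opening at its end, in the units of the state.
- ctrl.read_state(): the state, without advancing time (a new reading comes with each control period).
- get_image(name): name is "scene" or "top" or "wrist"; returns the picture (420x560x3 uint8, blue, green, red); there is no depth.
- camera_params(name): a dict with "fx", "fy", "cx", "cy" (pixels), "eye" and "orientation" of the camera in the world. Camera axes: x right, y up, looking along -z (the intrinsics and any distortion apply to the point x, -y, -z); pixel columns grow to the right and rows downward; lengths in mm; the calibration is good to about 2 mm. The wrist camera is an equidistant fisheye: a pixel r from the principal point sees the ray r / f radians off the axis. A picture is of the moment at which its call begins: read the wrist's pose just before it. camera_params takes no time and is no camera call; for the wrist camera it gives the pose at the moment of the call.
- ctrl.finish_job(): hands the job in, once; it reports no verdict.
The state is a dict: "clock": time; "qpos": joint angles; "qd": joint speeds; "tau": joint torques, N m; "eef_pos": TCP position; "tool_rot": TCP orientation; "force": force on the tool from outside, world axes, zero at the start; "torque": the same for the moment, N m; "width": finger opening in mm.
Only numpy, scipy, OpenCV 4.12 (cv2) and the standard library are available. Lean on these libraries where they do the work, as an engineer would, in place of code of your own. Each camera call takes 0.05 s, during which the arm holds its last target.

## Working session

There is one attempt and no reset: what is moved stays moved. The work goes in short steps, Python scripts to look and compute and a shell command to move; the robot and the scene stay as the last step left them, time stands still between calls to the robot, and variables do not carry over. Pictures are saved under pics/ and viewed, and the job is handed in when it is done.

```bash
mkdir -p pics; ls; python3 - <<'E'
from cell import ctrl,get_image,camera_params
import cv2
s=ctrl.read_state();print(s)
for n in ("scene","top","wrist"):
    print(n,camera_params(n)); cv2.imwrite(f"pics/{n}0.png",get_image(n))
E
```

```text
pics
{'clock': 0.0, 'qpos': array([-1.19283934,  0.62931795,  0.03842255,  1.51836063, -0.02701776,
        0.99629206, -0.01999998]), 'qd': array([ 6.32344048e-04, -8.30311429e-04, -5.30586234e-04, -4.34387749e-04,
        6.82493816e-04, -2.50608018e-03,  1.41538129e-05]), 'tau': array([-1.98778580e-04, -5.63398254e+01,  1.22626986e+00, -1.93457723e+01,
        1.10063949e-02,  1.03394565e-02, -2.18058608e-05]), 'eef_pos': array([278.74681185, 586.4754999 , 211.50937146]), 'tool_rot': array([ 3.13978617,  1.56893539, -2.01635358]), 'force': array([-0.90542965, -0.24728559,  0.31843866]), 'torque': array([-0.02545095, -0.02968038, -0.00904501]), 'width': 85.21152972904851}
scene {'fx': 452.7600279256154, 'fy': 452.7600279256154, 'cx': 278.43659894489866, 'cy': 215.18834118855946, 'eye': array([1072.0933114 , -765.60954053, 1145.91445441]), 'orientation': array([ 0.72815397, -0.00484991,  0.66434809])}
top {'fx': 409.36192152060113, 'fy': 409.36192152060113, 'cx': 279.0575535582264, 'cy': 210.13071965659176, 'eye': array([ 281.72623133,   -4.62851433, 1144.3148966 ]), 'orientation': array([ 0.17270139,  0.02861762, -1.59282025])}
wrist {'fx': 325.19226210127806, 'fy': 325.19226210127806, 'cx': 285.1992280737107, 'cy': 210.12077843783672, 'eye': array([218.55392551, 614.43602092, 372.16260688]), 'orientation': array([-0.26262123,  0.00227328,  1.12780447])}
```

View pics/scene0.png

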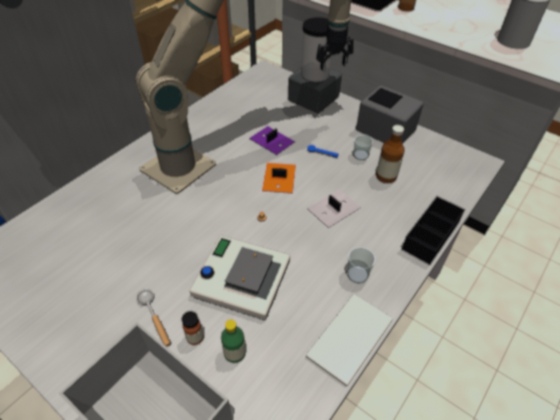

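View pics/top0.png

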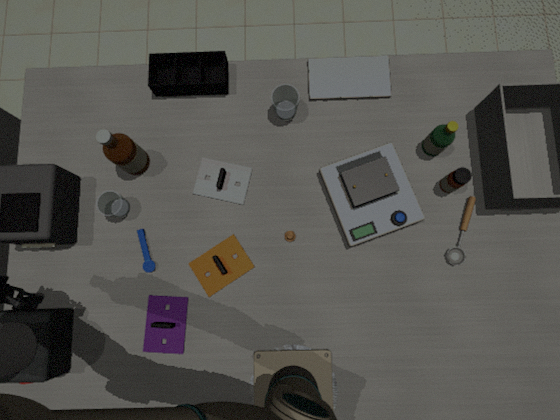

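View pics/wrist0.png

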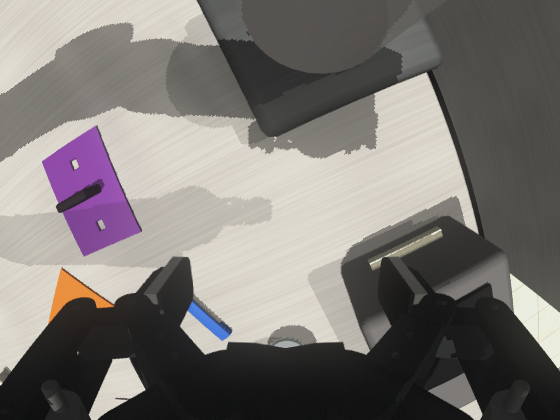

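Candidates for the pan in the top view: pale grey sheet (222,181), orange (221,265) and purple (165,324). The last two are the excluded look-alikes, so I choose the grey one. Next I'll check it in a close crop, along with the scale.

```bash
cat > h.py <<'E'
import numpy as np, cv2
from scipy.spatial.transform import Rotation as Ro
from cell import ctrl,get_image,camera_params
def rays(p,uv):
    uv=np.atleast_2d(np.asarray(uv,float)); x=(uv[:,0]-p['cx'])/p['fx']; y=(uv[:,1]-p['cy'])/p['fy']
    if p.get('fish'):
        r=np.hypot(x,y)+1e-12; d=np.c_[x/r*np.sin(r),-y/r*np.sin(r),-np.cos(r)]
    else: d=np.c_[x,-y,-np.ones_like(x)]
    return d@Ro.from_euler('xyz',p['orientation']).as_matrix().T
def toplane(p,uv,z):
    d=rays(p,uv); e=np.asarray(p['eye']); return e+d*((z-e[2])/d[:,2])[:,None]
def proj(p,X):
    c=(np.atleast_2d(X)-p['eye'])@Ro.from_euler('xyz',p['orientation']).as_matrix()
    x,y,z=c[:,0],-c[:,1],-c[:,2]
    if p.get('fish'):
        r=np.hypot(x,y)+1e-12; t=np.arctan2(r,z); x,y=x/r*t,y/r*t
    else: x,y=x/z,y/z
    return np.c_[p['cx']+p['fx']*x,p['cy']+p['fy']*y]
def cam(n):
    p=camera_params(n); p['fish']=(n=='wrist'); return p
def tool(): 
    s=ctrl.read_state(); return s, Ro.from_euler('xyz',s['tool_rot']).as_matrix()
E
python3 - <<'E'
from h import *
im=cv2.imread('pics/top0.png'); s=cv2.imread('pics/scene0.png')
a=cv2.resize(im[145:215,180:265],None,fx=4.6,fy=4.6,interpolation=cv2.INTER_CUBIC)
b=cv2.resize(im[140:250,310:430],None,fx=3.3,fy=3.3,interpolation=cv2.INTER_CUBIC)
H=370
o=np.zeros((370,800,3),np.uint8); o[:min(H,a.shape[0]),:a.shape[1]]=a[:H]; o[:min(H,b.shape[0]),400:400+b.shape[1]]=b[:H]
cv2.imwrite('pics/crop1.png',o)
E
```

```text
(no output)
```

View pics/crop1.png

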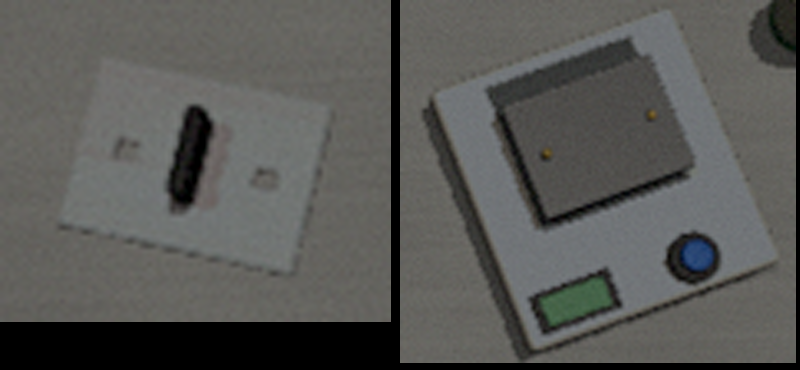

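The crop shows the grey sheet with a black grip (crop 190,155) and two slots (127,149; 265,179), so the choice is right. On the scale, the brass studs are at (547,154) and (652,114) and the blue button at (697,255). Now to measure them.

```bash
python3 - <<'E'
from h import *
t=cam('top'); sc=cam('scene')
im=cv2.imread('pics/top0.png'); hsv=cv2.cvtColor(im,cv2.COLOR_BGR2HSV); s3=cv2.imread('pics/scene0.png'); hs3=cv2.cvtColor(s3,cv2.COLOR_BGR2HSV)
print(im[200,180],im[190,240],im[178,210])
up=cv2.resize(im,None,fx=4,fy=4,interpolation=cv2.INTER_CUBIC)
d=up[...,0].astype(int)-up[...,2]
U=lambda p:(np.asarray(p,float)+.5)/4-.5
for nm,(x0,y0,x1,y1),z in (('sheet',(185,150,260,212),4),('scale',(312,138,430,252),42)):
    m=np.zeros(d.shape,np.uint8); m[y0*4:y1*4,x0*4:x1*4]=((d>-4)&(up.max(2)>60))[y0*4:y1*4,x0*4:x1*4]
    m=cv2.morphologyEx(m,cv2.MORPH_OPEN,np.ones((9,9)))
    c=max(cv2.findContours(m,0,2)[0],key=cv2.contourArea); h=cv2.convexHull(c)
    P=toplane(t,U(h[:,0]),z)[:,:2].astype(np.float32)
    r=cv2.minAreaRect(P); print(nm,cv2.contourArea(c)/16,r); print(cv2.boxPoints(r).round(1))
    cv2.imwrite(f'pics/m_{nm}.png',m[y0*4:y1*4,x0*4:x1*4]*255)
# studs
H=cv2.cvtColor(up,cv2.COLOR_BGR2HSV)
def blobs(img_hsv,lo,hi,box,f):
    m=cv2.inRange(img_hsv,lo,hi); k=np.zeros_like(m); x0,y0,x1,y1=[int(v*f) for v in box]; k[y0:y1,x0:x1]=m[y0:y1,x0:x1]
    n,_,st,ce=cv2.connectedComponentsWithStats(k)
    return [(st[i,4]/f/f,(ce[i]+.5)/f-.5) for i in range(1,n) if st[i,4]>8]
print('studs',sb:=blobs(H,(10,110,60),(35,255,255),(340,160,400,200),4))
for a,c in sb: print(toplane(t,c,79))
print('blue',bb:=blobs(H,(105,130,60),(130,255,255),(385,205,415,230),4))
for a,c in bb: print(toplane(t,c,50))
up3=cv2.resize(s3,None,fx=4,fy=4,interpolation=cv2.INTER_CUBIC);H3=cv2.cvtColor(up3,cv2.COLOR_BGR2HSV)
print('blue3',blobs(H3,(105,130,60),(130,255,255),(195,260,220,285),4))
print('studs3',blobs(H3,(10,120,60),(30,255,255),(225,245,282,300),4))
o=up3[235*4:320*4,185*4:300*4]; cv2.imwrite('pics/s3.png',o)
E
```

```text
[ 91  97 100] [116 117 112] [111 114 111]
sheet 1450.875 ((572.9730834960938, 185.3896026611328), (154.34593200683594, 115.21792602539062), 75.69039916992188)
[[498.1 124.8]
 [609.7  96.4]
 [647.9 245.9]
 [536.2 274.4]]
scale 6097.71875 ((517.8525390625, -231.277099609375), (229.3381805419922, 214.70907592773438), 18.760366439819336)
[[ 374.7 -166.5]
 [ 443.8 -369.8]
 [ 661.  -296. ]
 [ 591.9  -92.7]]
studs [(np.float64(4.75), array([385.75      , 174.38815789])), (np.float64(4.8125), array([354.18344156, 185.89772727]))]
[[ 557.1848459  -264.51714494   79.        ]]
[[ 528.18870242 -179.22109648   79.        ]]
blue [(np.float64(71.4375), array([399.72779965, 216.80982065]))]
[[ 446.39328039 -301.0215197    50.        ]]
blue3 [(np.float64(63.8125), array([206.42593046, 270.62059256]))]
studs3 [(np.float64(0.875), array([254.55357143, 254.875     ])), (np.float64(1.5), array([242.875     , 279.19791667]))]
```

View pics/s3.png

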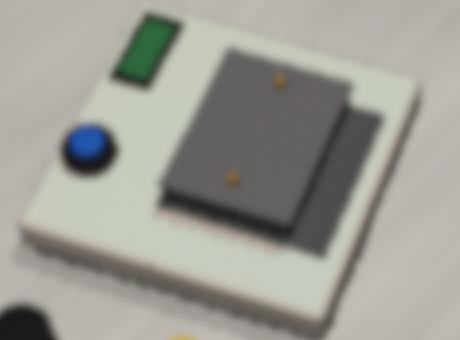

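```bash
cat > go.py <<'E'
# usage: go.py x y z yawdeg(of the jaw axis) -> deltas in the tool frame
import sys; from h import *
def delta(P,yaw):
    s,R=tool(); zx=np.array([np.cos(np.radians(yaw)),np.sin(np.radians(yaw)),0])
    if zx@R[:,2]<0: zx=-zx
    xx=np.array([0,0,-1.]); T=np.c_[xx,np.cross(zx,xx),zx]
    return s,R,R.T@(np.array(P)-s['eef_pos']), Ro.from_matrix(R.T@T).as_rotvec()
if __name__=='__main__':
    a=[float(v) for v in sys.argv[1:5]]
    s,R,d,w=delta(a[:3],a[3])
    print('t',s['clock'],'pos',s['eef_pos'].round(1),'F',s['force'].round(1),'w',round(s['width'],1),'jaw yaw',np.degrees(np.arctan2(R[1,2],R[0,2])).round(1))
    print('shift',d.round(1),'turn',w.round(3),'toolaxes\n',R.round(3))
E
python3 go.py 573 185.4 130 75.7; python3 - <<'E'
from h import *
t=cam('top');sc=cam('scene')
# grip block centre check, black mask at z~44 top
im=cv2.imread('pics/top0.png');up=cv2.resize(im,None,fx=4,fy=4,interpolation=cv2.INTER_CUBIC)
m=np.zeros(up.shape[:2],np.uint8);m[160*4:200*4,210*4:235*4]=(up.max(2)<45)[160*4:200*4,210*4:235*4]
ys,xs=np.nonzero(m);print('grip top-ish',toplane(t,[(xs.mean()+.5)/4-.5,(ys.mean()+.5)/4-.5],30))
print(proj(sc,[[542.7,-221.9,79],[446.4,-301,50],[573,185.4,30],[528.2,-179.2,79],[557.2,-264.5,79]]).round(1))
# two-ray intersection of the studs/button
def tri(a,b):
    d1=rays(t,a)[0];d2=rays(sc,b)[0];d1/=np.linalg.norm(d1);d2/=np.linalg.norm(d2)
    A=np.c_[d1,-d2];k=np.linalg.lstsq(A,sc['eye']-t['eye'],rcond=None)[0];p,q=t['eye']+k[0]*d1,sc['eye']+k[1]*d2;return (p+q)/2,np.linalg.norm(p-q)
print(tri([385.75,174.39],[242.875,279.2]),tri([354.18,185.9],[254.55,254.87]),tri([399.73,216.8],[206.43,270.6]))
E
```

```text
t 0.15 pos [278.8 586.6 211.7] F [ 0.3 -0.4 -0.3] w 85.6 jaw yaw 64.6
shift [  82.  -437.9 -236. ] turn [-0.194 -0.001 -0.   ] toolaxes
 [[-0.001 -0.903  0.429]
 [-0.001  0.429  0.903]
 [-1.     0.    -0.001]]
grip top-ish [[571.42713429 184.80358599  30.        ]]
[[248.2 266.3]
 [205.8 272.8]
 [333.8 201.8]
 [253.9 254.4]
 [242.2 278.8]]
(array([ 558.22573669, -264.30435398,   77.30241301]), np.float64(1.74476434728581)) (array([ 529.21696868, -178.92457519,   77.0931521 ]), np.float64(1.6850062826624173)) (array([ 446.02499341, -298.16616148,   57.57193079]), np.float64(2.1943968424946347))
```

```bash
python3 -m handwheel '1 0 -43 -23 -0.02 0 0; 1 0 -43 -23 -0.02 0 0; 1 0 -43 -23 -0.02 0 0; 1 0 -43 -23 -0.02 0 0; 1 0 -43 -23 -0.02 0 0; 1 0 -43 -23 -0.02 0 0; 1 0 -43 -23 -0.02 0 0; 1 0 -43 -23 -0.02 0 0; 1 0 -40 -20 -0.02 0 0; 1 0 -20 -10 0 0 0'; python3 go.py 573 185.4 130 75.7
```

```text
clock: 1.15
eef_pos: [587.2, 240.2, 206.2]
tool_rot: [2.087, 1.564, -2.869]
force: [-0.2, -0.0, 0.5]
width: 85.4
t 1.15 pos [587.2 240.2 206.2] F [-0.2 -0.   0.5] w 85.4 jaw yaw 76.1
shift [ 76.4   0.1 -56.4] turn [ 0.006 -0.003 -0.006] toolaxes
 [[-0.007 -0.971  0.241]
 [-0.002  0.241  0.971]
 [-1.     0.006 -0.003]]
```

```bash
python3 -m handwheel '1 0 0 -28 0.006 0 -0.006; 1 0 0 -28 0 0 0; 1 0 0 0 0 0 0; 1 0 0 0 0 0 0'; python3 go.py 573 185.4 130 75.7
python3 - <<'E'
from h import *
p=cam('wrist');im=get_image('wrist');cv2.imwrite('pics/w1.png',im);np.save('w1.npy',p,allow_pickle=True)
R=Ro.from_euler('z',-14.3,degrees=True).as_matrix();c=np.array([573,185.4,0])
q=proj(p,[c+R@v for v in ([55,75,4],[55,-75,4],[-55,-75,4],[-55,75,4],[0,45,4],[0,-45,4])]);print(q.round(1))
E
```

```text
clock: 1.55
eef_pos: [576.5, 177.8, 204.3]
tool_rot: [-3.035, 1.564, -1.723]
force: [0.1, 0.2, -0.1]
width: 85.3
t 1.55 pos [576.5 177.8 204.3] F [ 0.1  0.2 -0.1] w 85.3 jaw yaw 75.2
shift [74.3  5.4  6.9] turn [-0.009 -0.006  0.001] toolaxes
 [[-0.001 -0.967  0.256]
 [-0.006  0.256  0.967]
 [-1.    -0.001 -0.006]]
[[356.4 225.3]
 [229.3 226.2]
 [225.2 131.7]
 [359.7 131.1]
 [332.7 179.2]
 [253.  179.7]]
```

View pics/w1.png

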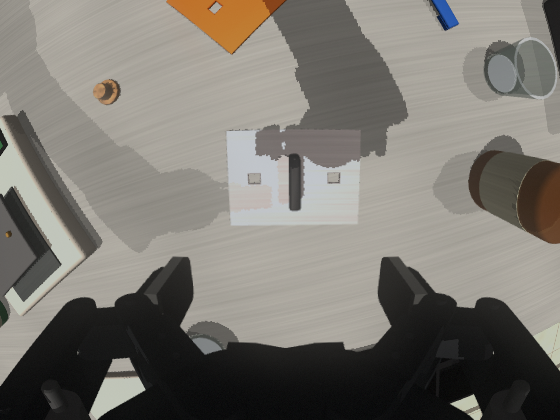

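The wrist view shows the slots at (254,178) and (333,178), within about 1 px of the prediction. I'll refine the centre from these, then descend.

```bash
python3 - <<'E'
from h import *
p=np.load('w1.npy',allow_pickle=True).item(); im=cv2.imread('pics/w1.png'); up=cv2.resize(im,None,fx=4,fy=4,interpolation=cv2.INTER_CUBIC);g=cv2.cvtColor(up,6)
c=[]
for x0,y0,x1,y1 in ((242,168,268,189),(321,168,347,188)):
    r=g[y0*4:y1*4,x0*4:x1*4]; m=(r<(np.median(r)*.5+np.percentile(r,3)*.5)).astype(np.uint8)
    n,_,st,ce=cv2.connectedComponentsWithStats(m); i=1+np.argmax(st[1:,4]); u=(st[i,:2]+st[i,2:4]/2)/4+[x0,y0]-.5; print(u,st[i]/4); c.append(u)
P=toplane(p,c,3);print(P,P.mean(0),np.degrees(np.arctan2(*(P[1]-P[0])[1::-1])))
E
python3 go.py 572.5 185 100 75.7
```

```text
[253.75  178.375] [  5.5    5.25  13.5   11.25 294.25]
[333.375 177.625] [  6.5    4.5   12.75  11.25 162.5 ]
[[560.78599598 142.88051714   3.        ]
 [582.72122046 230.3198406    3.        ]] [571.75360822 186.60017887   3.        ] 75.91726934675476
t 1.6 pos [576.5 177.3 204.3] F [-0.4 -0.2  0.6] w 85.5 jaw yaw 75.2
shift [104.3   6.    7.2] turn [-0.01  -0.007  0.001] toolaxes
 [[-0.001 -0.967  0.256]
 [-0.007  0.256  0.967]
 [-1.    -0.001 -0.007]]
```

```bash
python3 -m handwheel '0 30 6.5 8 -0.01 -0.007 0; 0 35 0 0 0 0 0; 0 35 0 0 0 0 0; 0 0 0 0 0 0 0; 0 0 0 0 0 0 0'; python3 go.py 572 186 17 75.8
```

```text
clock: 2.1
eef_pos: [574.5, 195.2, 103.5]
tool_rot: [-0.611, 1.562, 0.72]
force: [0.2, -0.6, 0.5]
width: 42.5
t 2.1 pos [574.5 195.2 103.5] F [ 0.2 -0.6  0.5] w 42.5 jaw yaw 76.2
shift [ 86.5   0.7 -10.2] turn [0.007 0.007 0.005] toolaxes
 [[ 0.006 -0.971  0.238]
 [ 0.006  0.238  0.971]
 [-1.    -0.005  0.007]]
```

```bash
python3 -m handwheel '0 20 0.7 -9 0.007 0.007 0.005; 0 20 0 0 0 0 0; 0 0 0 0 0 0 0; 0 0 0 0 0 0 0'; python3 go.py 572 186 17 75.8
```

```text
clock: 2.5
eef_pos: [576.9, 191.3, 70.0]
tool_rot: [-0.876, 1.559, 0.45]
force: [0.2, -0.4, -0.1]
width: 43.0
t 2.5 pos [576.9 191.3  70. ] F [ 0.2 -0.4 -0.1] w 43.0 jaw yaw 76.0
shift [52.9  4.  -6.7] turn [0.003 0.008 0.009] toolaxes
 [[ 0.011 -0.97   0.242]
 [ 0.005  0.242  0.97 ]
 [-1.    -0.009  0.008]]
```

```bash
python3 -m handwheel '0 15 4 -6.5 0 0.01 0.01; 0 15 0 0 0 0 0; 0 5 0 0 0 0 0; 0 0 0 0 0 0 0; 0 0 0 0 0 0 0'; python3 go.py 572 186 17 75.8
```

```text
clock: 3.0
eef_pos: [573.5, 186.9, 35.6]
tool_rot: [-1.563, 1.568, -0.236]
force: [-0.9, 0.1, 0.2]
width: 42.4
t 3.0 pos [573.5 186.9  35.6] F [-0.9  0.1  0.2] w 42.4 jaw yaw 76.0
shift [18.6  1.3 -1.2] turn [0.004 0.    0.003] toolaxes
 [[ 0.003 -0.97   0.242]
 [-0.001  0.242  0.97 ]
 [-1.    -0.003  0.   ]]
```

```bash
python3 -m handwheel '0 10 1.3 -1.2 0 0 0.003; 0 7 0 0 0 0 0; 0 0 0 0 0 0 0; 0 0 0 0 0 0 0'; python3 go.py 572 186 17 75.8; python3 - <<'E'
from h import *
cv2.imwrite('pics/w2.png',get_image('wrist'))
E
```

```text
clock: 3.4
eef_pos: [572.1, 186.0, 17.3]
tool_rot: [0.384, 1.57, 1.71]
force: [-0.3, 0.3, 0.2]
width: 42.6
t 3.4 pos [572.1 186.   17.3] F [-0.3  0.3  0.2] w 42.6 jaw yaw 76.0
shift [ 0.3  0.1 -0. ] turn [ 0.004  0.    -0.   ] toolaxes
 [[-0.    -0.97   0.242]
 [ 0.     0.242  0.97 ]
 [-1.     0.     0.   ]]
```

View pics/w2.png

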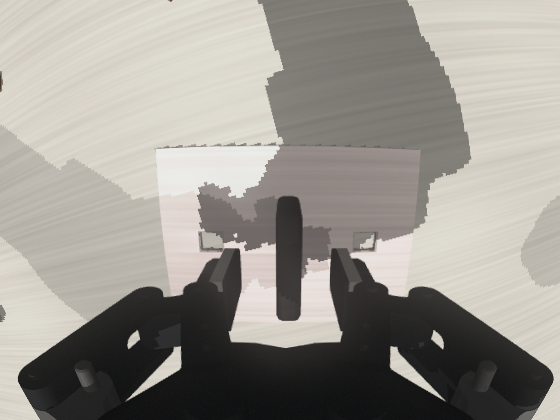

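The grip block (288,258) stands between the pads and both slots are visible (210,241; 365,241). Closing.

```bash
python3 -m handwheel '-1 0 0 0 0 0 0; -1 0 0 0 0 0 0; -1 0 0 0 0 0 0; -1 0 0 0 0 0 0; -1 0 0 0 0 0 0; -1 0 0 0 0 0 0; -1 0 0 0 0 0 0; -1 0 0 0 0 0 0';python3 go.py 572 186 17 75.8
```

```text
clock: 4.25
eef_pos: [572.4, 186.2, 18.0]
tool_rot: [-0.637, 1.57, 0.69]
force: [-0.5, 0.3, -1.0]
width: 10.1
t 4.25 pos [572.4 186.2  18. ] F [-0.5  0.3 -1. ] w 10.1 jaw yaw 76.0
shift [ 1.   0.4 -0.3] turn [0.004 0.001 0.001] toolaxes
 [[ 0.001 -0.97   0.242]
 [ 0.001  0.242  0.97 ]
 [-1.    -0.001  0.001]]
```

```bash
python3 -m handwheel '-1 -15 0 0 0 0 0; -1 -30 0 0 0 0 0; -1 -40 0 0 0 0 0; -1 -40 0 0 0 0 0; -1 -30 0 0 0 0 0; -1 0 0 0 0 0 0; -1 0 0 0 0 0 0; -1 0 0 0 0 0 0';python3 go.py 542.7 -221.9 180 108.8;  python3 - <<'E'
from h import *
p=cam('wrist');s,R=tool();im=get_image('wrist');cv2.imwrite('pics/w3.png',im);np.save('w3.npy',dict(p=p,R=R,e=s['eef_pos']),allow_pickle=True)
E
```

```text
clock: 5.05
eef_pos: [569.4, 184.9, 181.1]
tool_rot: [2.102, 1.567, -2.854]
force: [1.0, 0.6, -3.4]
width: 9.7
t 5.05 pos [569.4 184.9 181.1] F [ 1.   0.6 -3.4] w 9.7 jaw yaw 76.0
shift [   1.6  -72.4 -401.2] turn [-0.572 -0.001 -0.004] toolaxes
 [[-0.004 -0.97   0.242]
 [-0.001  0.242  0.97 ]
 [-1.     0.004 -0.002]]
```

View pics/w3.png

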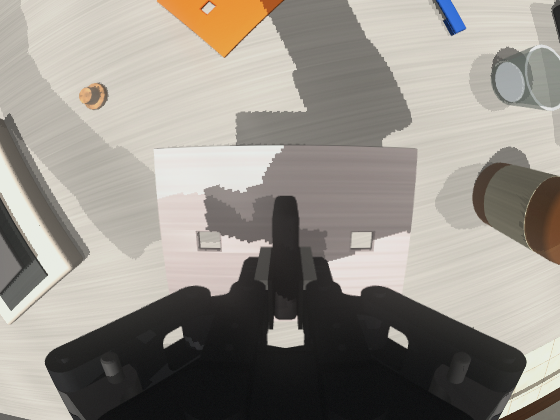

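The pan is held with its slots at (209,240) and (361,240). Moving to above the scale while turning.

```bash
python3 -m handwheel '-1 0 -5 -20 -0.05 0 -0.004; -1 0 -6 -35 -0.07 0 0; -1 0 -5 -45 -0.08 0 0; -1 0 0 -45 -0.08 0 0; -1 0 5 -45 -0.08 0 0; -1 0 10 -40 -0.06 0 0; -1 0 10 -25 -0.05 0 0; -1 0 5 -15 0 0 0; -1 0 0 0 0 0 0; -1 0 0 0 0 0 0';python3 go.py 542.7 -221.9 180 108.8; python3 - <<'E'
from h import *
D=np.load('w3.npy',allow_pickle=True).item();p=D['p'];im=cv2.imread('pics/w3.png');up=cv2.resize(im,None,fx=4,fy=4,interpolation=cv2.INTER_CUBIC)
cv2.imwrite('pics/w3c.png',np.hstack([up[225*4:255*4,190*4:230*4],up[225*4:255*4,340*4:380*4]]))
P=toplane(p,[[209.5,239.5],[361.5,239.5]],D['e'][2]-14); print((P-D['e'])@D['R'],((P-D['e'])@D['R']).mean(0))
E
```

```text
clock: 6.1
eef_pos: [541.9, -98.0, 164.7]
tool_rot: [1.332, 1.54, -3.13]
force: [0.6, 1.0, -2.8]
width: 10.0
t 6.1 pos [541.9 -98.  164.7] F [ 0.6  1.  -2.8] w 10.0 jaw yaw 104.3
shift [ -15.3   30.4 -120.2] turn [-0.078  0.009 -0.03 ] toolaxes
 [[-0.031 -0.968 -0.248]
 [-0.    -0.248  0.969]
 [-1.     0.03   0.007]]
[[ 14.09969373   1.8562807  -44.8959514 ]
 [ 13.91681055   2.00477716  43.61303418]] [14.00825214  1.93052893 -0.64145861]
```

View pics/w3c.png

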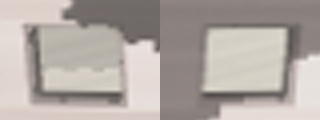

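```bash
python3 - <<'E'
from h import *
p=cam('wrist');s,R=tool();im=get_image('wrist');cv2.imwrite('pics/w4.png',im);np.save('w4.npy',dict(p=p,R=R,e=s['eef_pos']),allow_pickle=True);print(s['qd'].round(3))
print(proj(p,[[528.2,-179.2,80],[557.2,-264.5,80]]))
D=np.load('w3.npy',allow_pickle=True).item();p=D['p']
for d in (14,16,18,20):
  P=toplane(p,[[209.1,240.6],[361.9,240.6]],D['e'][2]-d);Q=(P-D['e'])@D['R'];print(d,Q.mean(0).round(2),np.linalg.norm(Q[0]-Q[1]).round(1))
E
```

```text
[ 0.011  0.015  0.012  0.007  0.003 -0.002 -0.001]
[[188.78512938 173.16444695]
 [ 93.97072735 184.53334517]]
14 [14.01  1.24 -0.64] 89.1
16 [16.    0.5  -0.64] 90.1
18 [18.   -0.25 -0.64] 91.1
20 [20.   -1.   -0.64] 92.2
```

View pics/w4.png

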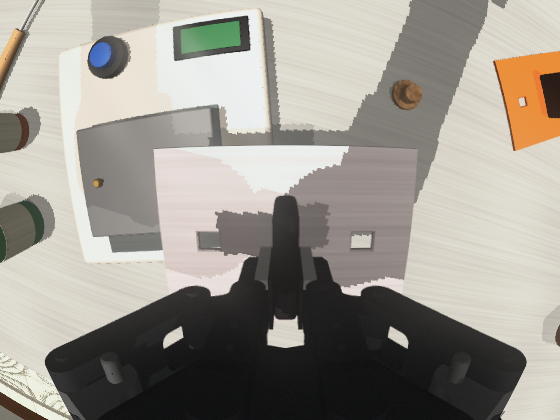

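The wrist view shows the -y stud at (97,183), the button at (101,54), and the pan still firmly held.

```bash
python3 - <<'E'
from h import *
D=np.load('w4.npy',allow_pickle=True).item();p=D['p'];im=cv2.imread('pics/w4.png')
h=cv2.cvtColor(im,40);m=cv2.inRange(h,(8,110,80),(30,255,255));k=np.zeros_like(m);k[170:195,85:110]=m[170:195,85:110];ys,xs=np.nonzero(k);print(xs.mean(),ys.mean(),len(xs))
print(toplane(p,[xs.mean(),ys.mean()],78))
m=cv2.inRange(h,(105,130,60),(130,255,255));k=np.zeros_like(m);k[30:80,80:130]=m[30:80,80:130];c=max(cv2.findContours(k,0,2)[0],key=cv2.contourArea);print(cv2.minEnclosingCircle(c)); (u,_)=cv2.minEnclosingCircle(c)
for z in (46,50,54,58):print(z,toplane(p,u,z),proj(cam('top'),toplane(p,u,z)))
E
```

```text
95.975 182.85 40
[[ 555.84861318 -263.76862778   78.        ]]
((99.69298553466797, 54.114036560058594), 12.778998374938965)
46 [[ 440.91376694 -307.20863865   46.        ]] [[401.80139285 218.99195753]]
50 [[ 441.5020638  -304.46827822   50.        ]] [[401.15429187 218.57735074]]
54 [[ 442.09036065 -301.7279178    54.        ]] [[400.50273051 218.15988613]]
58 [[ 442.67865751 -298.98755738   58.        ]] [[399.84666251 217.73953404]]
```

```bash
python3 go.py 542.2 -220.7 165 108.8|head -2; python3 -m handwheel '-1 0 7 -30 -0.02 0 -0.01; -1 0 7 -35 -0.02 0 -0.01; -1 0 7 -25 -0.02 0 -0.01; -1 0 5 -12 0 0 0; -1 0 0 0 0 0 0; -1 0 0 0 0 0 0';python3 go.py 542.2 -220.7 115 108.8
```

```text
t 6.15 pos [541.8 -98.  164.7] F [-0.5 -0.8 -2.5] w 9.8 jaw yaw 104.4
shift [  -0.2   30.1 -119. ] turn [-0.077  0.008 -0.03 ] toolaxes
clock: 6.75
eef_pos: [548.1, -191.4, 162.1]
tool_rot: [-0.107, 1.554, 1.795]
force: [-0.1, 0.2, -3.9]
width: 9.7
t 6.75 pos [ 548.1 -191.4  162.1] F [-0.1  0.2 -3.9] w 9.7 jaw yaw 109.0
shift [ 46.6  15.2 -26.5] turn [0.003 0.017 0.002] toolaxes
 [[-0.004 -0.946 -0.325]
 [ 0.016 -0.325  0.946]
 [-1.    -0.002  0.017]]
```

```bash
python3 -m handwheel '-1 0 8 -14 0 0.017 0; -1 0 7 -12 0 0 0; -1 0 0 0 0 0 0; -1 0 0 0 0 0 0; -1 0 0 0 0 0 0';python3 go.py 542.2 -220.7 115 108.8
```

```text
clock: 7.25
eef_pos: [542.8, -217.9, 161.9]
tool_rot: [-1.446, 1.569, 0.462]
force: [0.3, -0.1, -3.2]
width: 9.8
t 7.25 pos [ 542.8 -217.9  161.9] F [ 0.3 -0.1 -3.2] w 9.8 jaw yaw 109.3
shift [46.9  1.6 -2.5] turn [0.009 0.    0.002] toolaxes
 [[ 0.002 -0.944 -0.331]
 [ 0.001 -0.331  0.944]
 [-1.    -0.002  0.   ]]
```

```bash
python3 -m handwheel '-1 15 1.6 -2.5 0.009 0 0; -1 15 0 0 0 0 0; -1 12 0 0 0 0 0; -1 0 0 0 0 0 0; -1 0 0 0 0 0 0';python3 go.py 542.2 -220.7 105 108.8;python3 - <<'E'
from h import *
p=cam('wrist');s,R=tool();im=get_image('wrist');cv2.imwrite('pics/w5.png',im);cv2.imwrite('pics/w5c.png',cv2.resize(im[140:310,150:430],None,fx=2.8,fy=2.8,interpolation=cv2.INTER_CUBIC));print(proj(p,[[528,-178.5,80],[556.5,-264,80]]))
E
```

```text
clock: 7.75
eef_pos: [543.8, -219.0, 119.5]
tool_rot: [-1.523, 1.566, 0.378]
force: [-0.1, 0.3, -2.7]
width: 9.7
t 7.75 pos [ 543.8 -219.   119.5] F [-0.1  0.3 -2.7] w 9.7 jaw yaw 108.9
shift [14.5  2.1 -1.1] turn [0.002 0.    0.005] toolaxes
 [[ 0.005 -0.946 -0.324]
 [ 0.002 -0.324  0.946]
 [-1.    -0.005  0.   ]]
[[351.64116783 226.61713658]
 [214.20890038 225.3763324 ]]
```

View pics/w5c.png

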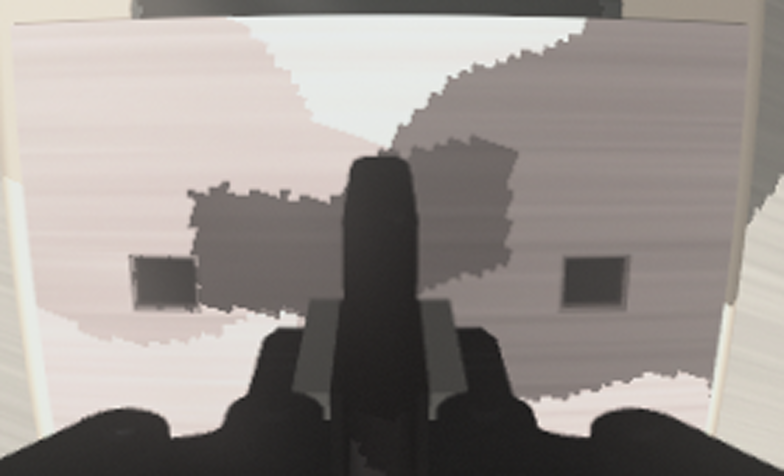

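```bash
python3 -m handwheel '-1 8 2 -1 0 0 0.005; -1 6 0 0 0 0 0; -1 0 0 0 0 0 0; -1 0 0 0 0 0 0';python3 go.py 542.2 -220.7 101 108.8;python3 - <<'E'
from h import *
p=cam('wrist');s,R=tool();im=get_image('wrist');cv2.imwrite('pics/w6.png',im);cv2.imwrite('pics/w6c.png',cv2.resize(im[210:270,180:400],None,fx=3.6,fy=3.6,interpolation=cv2.INTER_CUBIC));print(proj(p,[[528,-178.5,80],[556.5,-264,80]]))
E
```

```text
clock: 8.2
eef_pos: [543.0, -221.0, 105.6]
tool_rot: [-2.326, 1.569, -0.425]
force: [-0.5, 0.3, -2.8]
width: 10.2
t 8.2 pos [ 543.  -221.   105.6] F [-0.5  0.3 -2.8] w 10.2 jaw yaw 108.9
shift [4.6 0.7 0.5] turn [ 0.002 -0.001  0.001] toolaxes
 [[ 0.002 -0.946 -0.324]
 [-0.001 -0.324  0.946]
 [-1.    -0.001 -0.001]]
[[358.36449976 235.87779436]
 [212.33769595 234.53187843]]
```

View pics/w6c.png

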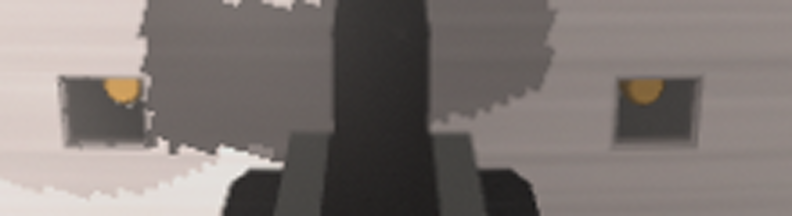

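Through the slots I see both brass studs, at px (214,234) and (359,234), slightly toward the front edge as parallax predicts. I'll compute the residual from the same camera.

```bash
python3 - <<'E'
from h import *
p=cam('wrist');s,R=tool();e=s['eef_pos'];im=cv2.imread('pics/w6.png')
h=cv2.cvtColor(cv2.resize(im,None,fx=4,fy=4,interpolation=cv2.INTER_CUBIC),40);m=cv2.inRange(h,(8,110,80),(30,255,255))
st=[]
for x0,x1 in((195,228),(345,378)):
    k=np.zeros_like(m);k[225*4:250*4,x0*4:x1*4]=m[225*4:250*4,x0*4:x1*4];ys,xs=np.nonzero(k)
    b=[xs.min()/4,xs.max()/4,ys.min()/4,ys.max()/4];print(b);r=(b[1]-b[0])/2;st.append([(b[0]+b[1])/2,b[3]-r])
S=(toplane(p,st,79.5)-e)@R;print('stud',np.round(st,1),S.round(2),S.mean(0).round(2))
for d in (13,14,15,16):
  P=toplane(p,[[209.1,240.6],[361.9,240.6]],e[2]-d);Q=(P-e)@R;print(d,Q.mean(0).round(2))
E
```

```text
[np.float64(209.0), np.float64(218.5), np.float64(232.25), np.float64(238.25)]
[np.float64(353.5), np.float64(364.25), np.float64(232.5), np.float64(238.75)]
stud [[213.8 233.5]
 [358.9 233.4]] [[ 26.14   1.72 -44.18]
 [ 26.04   1.91  45.45]] [26.09  1.81  0.63]
13 [13.    1.94  0.11]
14 [14.    1.57  0.11]
15 [15.    1.19  0.11]
16 [16.    0.82  0.12]
```

```bash
python3 -m handwheel '-1 2 0.5 0.5 0 0 0; -1 2 0 0 0 0 0; -1 2 0 0 0 0 0; -1 0 0 0 0 0 0';python3 go.py 542.2 -220.7 101 108.8
```

```text
clock: 8.65
eef_pos: [542.6, -220.7, 99.6]
tool_rot: [-2.293, 1.568, -0.392]
force: [-0.5, 0.6, -2.7]
width: 9.8
t 8.65 pos [ 542.6 -220.7   99.6] F [-0.5  0.6 -2.7] w 9.8 jaw yaw 108.9
shift [-1.4  0.3  0.1] turn [ 0.002 -0.002  0.002] toolaxes
 [[ 0.002 -0.946 -0.324]
 [-0.001 -0.324  0.946]
 [-1.    -0.002 -0.002]]
```

```bash
python3 -m handwheel '-1 1.5 0 0 0 0 0; -1 1.5 0 0 0 0 0; -1 0 0 0 0 0 0';python3 go.py 542.2 -220.7 101 108.8
```

```text
clock: 8.95
eef_pos: [542.7, -220.7, 96.3]
tool_rot: [-2.288, 1.568, -0.387]
force: [0.4, -0.2, -3.7]
width: 9.7
t 8.95 pos [ 542.7 -220.7   96.3] F [ 0.4 -0.2 -3.7] w 9.7 jaw yaw 108.9
shift [-4.7  0.4  0.2] turn [ 0.002 -0.002  0.002] toolaxes
 [[ 0.002 -0.946 -0.324]
 [-0.001 -0.324  0.946]
 [-1.    -0.002 -0.002]]
```

```bash
python3 -m handwheel '-1 1 0 0 0 0 0; -1 1 0 0 0 0 0; -1 0 0 0 0 0 0';python3 go.py 542.2 -220.7 101 108.8;python3 - <<'E'
from h import *
im=get_image('wrist');cv2.imwrite('pics/w7c.png',cv2.resize(im[210:270,180:400],None,fx=3.6,fy=3.6,interpolation=cv2.INTER_CUBIC))
E
```

```text
clock: 9.25
eef_pos: [542.7, -220.8, 94.2]
tool_rot: [-2.286, 1.568, -0.385]
force: [0.1, -0.4, -2.8]
width: 9.7
t 9.25 pos [ 542.7 -220.8   94.2] F [ 0.1 -0.4 -2.8] w 9.7 jaw yaw 108.9
shift [-6.8  0.5  0.2] turn [ 0.002 -0.002  0.002] toolaxes
 [[ 0.003 -0.946 -0.324]
 [-0.001 -0.324  0.946]
 [-1.    -0.002 -0.002]]
```

View pics/w7c.png

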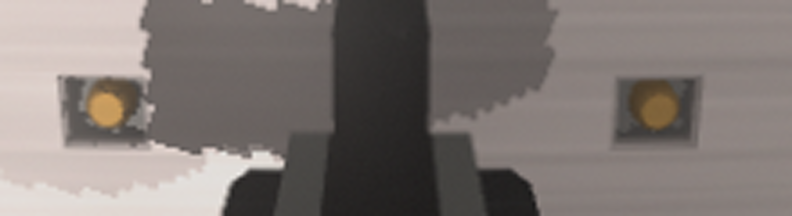

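Both stud tops, at crop (105,109) and (658,110), are now centred in the slots at (104,111) and (657,112). Continuing down to contact.

```bash
python3 -m handwheel '-1 0.7 0 0 0 0 0; -1 0.7 0 0 0 0 0; -1 0 0 0 0 0 0';python3 go.py 542.2 -220.7 101 108.8|head -1;  python3 -m handwheel '-1 0.5 0 0 0 0 0; -1 0.5 0 0 0 0 0; -1 0 0 0 0 0 0';python3 go.py 542.2 -220.7 101 108.8|head -1
```

```text
clock: 9.6
eef_pos: [542.9, -220.8, 92.8]
tool_rot: [-2.272, 1.568, -0.372]
force: [0.0, -0.4, -3.0]
width: 9.5
t 9.6 pos [ 542.9 -220.8   92.8] F [ 0.  -0.4 -3. ] w 9.5 jaw yaw 108.9
clock: 9.9
eef_pos: [543.0, -220.9, 92.0]
tool_rot: [-2.289, 1.568, -0.388]
force: [0.2, -1.1, -2.3]
width: 9.9
t 9.9 pos [ 543.  -220.9   92. ] F [ 0.2 -1.1 -2.3] w 9.9 jaw yaw 108.9
```

```bash
python3 -m handwheel '-1 0.5 0.2 0 0 0 0; -1 0.5 0 0 0 0 0; -1 0 0 0 0 0 0';python3 go.py 542.2 -220.7 101 108.8|head -1;  python3 -m handwheel '-1 0.5 0 0 0 0 0; -1 0.5 0 0 0 0 0; -1 0 0 0 0 0 0';python3 go.py 542.2 -220.7 101 108.8|head -1
```

```text
clock: 10.2
eef_pos: [543.0, -220.8, 92.0]
tool_rot: [-2.282, 1.567, -0.381]
force: [0.5, 0.7, -1.5]
width: 9.6
t 10.2 pos [ 543.  -220.8   92. ] F [ 0.5  0.7 -1.5] w 9.6 jaw yaw 108.9
clock: 10.5
eef_pos: [543.1, -220.9, 91.4]
tool_rot: [-2.301, 1.566, -0.4]
force: [-0.9, 0.9, 2.5]
width: 10.3
t 10.5 pos [ 543.1 -220.9   91.4] F [-0.9  0.9  2.5] w 10.3 jaw yaw 108.9
```

```bash
python3 - <<'E'
from h import *
im=get_image('wrist');cv2.imwrite('pics/w8c.png',np.vstack([cv2.resize(im[210:270,180:400],None,fx=3.6,fy=3.6,interpolation=cv2.INTER_CUBIC),cv2.resize(get_image('scene')[235:320,180:300],(792,380),interpolation=cv2.INTER_CUBIC)[:380]]))
E
```

```text
(no output)
```

View pics/w8c.png

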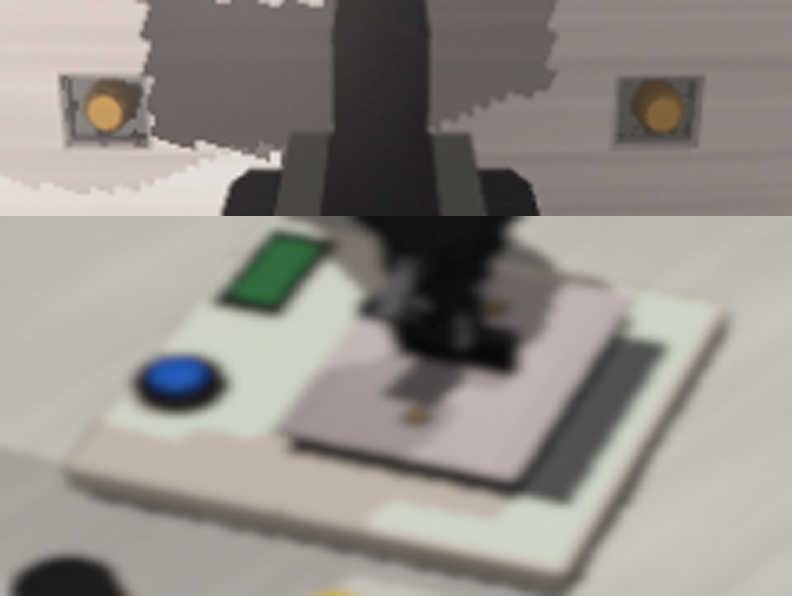

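The pan is home, with both studs standing proud in the slots. I'll relieve the preload and release.

```bash
python3 -m handwheel '-1 -0.5 0 0 0 0 0; -1 0 0 0 0 0 0'; python3 -m handwheel '-0.5 0 0 0 0 0 0; -0.3 0 0 0 0 0 0; -0.3 0 0 0 0 0 0; -0.3 0 0 0 0 0 0'; python3 -m handwheel '-0.3 -10 0 0 0 0 0; -0.3 -15 0 0 0 0 0; -0.3 -25 0 0 0 0 0; -0.3 -25 0 0 0 0 0; -0.3 -15 0 0 0 0 0;-0.3 0 0 0 0 0 0;-0.3 0 0 0 0 0 0';python3 go.py 444.5 -300 150 108.8; python3 - <<'E'
from h import *
p=cam('wrist');im=get_image('wrist');cv2.imwrite('pics/w9.png',im);s,R=tool();np.save('w9.npy',dict(p=p,R=R,e=s['eef_pos']),allow_pickle=True)
E
```

```text
clock: 10.8
eef_pos: [543.1, -220.9, 91.9]
tool_rot: [-2.301, 1.566, -0.401]
force: [-1.3, 1.0, 1.5]
width: 9.8
clock: 11.2
eef_pos: [544.1, -221.3, 91.6]
tool_rot: [-2.261, 1.565, -0.36]
force: [0.3, 0.3, 0.5]
width: 29.9
clock: 11.9
eef_pos: [543.9, -221.1, 187.9]
tool_rot: [-2.246, 1.563, -0.345]
force: [-0.2, 0.3, 0.5]
width: 29.4
t 11.9 pos [ 543.9 -221.1  187.9] F [-0.2  0.3  0.5] w 29.4 jaw yaw 108.9
shift [ 37.4 119.9 -42.2] turn [ 0.002 -0.005  0.006] toolaxes
 [[ 0.007 -0.946 -0.324]
 [-0.003 -0.324  0.946]
 [-1.    -0.006 -0.005]]
```

View pics/w9.png

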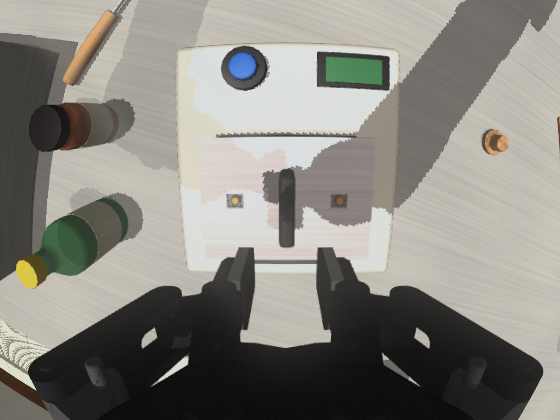

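The released pan is flat, with studs in both slots at (235,201) and (340,201). The button is at (243,66), so I'll triangulate it.

```bash
python3 - <<'E'
from h import *
D=np.load('w9.npy',allow_pickle=True).item();p=D['p'];im=cv2.imread('pics/w9.png');h=cv2.cvtColor(im,40)
m=cv2.inRange(h,(105,130,60),(130,255,255));k=np.zeros_like(m);k[40:95,215:270]=m[40:95,215:270];c=max(cv2.findContours(k,0,2)[0],key=cv2.contourArea);u,r=cv2.minEnclosingCircle(c);print(u,r,cv2.boundingRect(c))
t=cam('top')
d1=rays(p,u)[0];d2=rays(t,[399.73,216.81])[0]
k=np.linalg.lstsq(np.c_[d1,-d2],t['eye']-p['eye'],rcond=None)[0];print(p['eye']+k[0]*d1,t['eye']+k[1]*d2)
for z in (50,56,60):print(toplane(p,u,z))
E
python3 -m handwheel '-1 0 25 -8 0 0 0; -1 0 35 -13 0 0 0; -1 0 30 -10 0 0 0; -1 0 15 -5 0 0 0; -1 0 0 0 0 0 0; -1 0 0 0 0 0 0'; python3 go.py 444.5 -300 90 108.8
```

```text
(242.0592041015625, 65.27631378173828) 14.32071590423584 (228, 52, 29, 28)
[ 443.89898173 -295.10236784   68.20562316] [ 443.62127592 -296.03890011   68.41749842]
[[ 441.5807947  -298.53369333   50.        ]]
[[ 442.34479613 -297.40283652   56.        ]]
[[ 442.85413042 -296.64893198   60.        ]]
clock: 12.55
eef_pos: [453.5, -287.7, 182.2]
tool_rot: [-0.998, 1.566, 0.907]
force: [-0.1, -0.7, -0.1]
width: -0.0
t 12.55 pos [ 453.5 -287.7  182.2] F [-0.1 -0.7 -0.1] w -0.0 jaw yaw 109.1
shift [92.1 12.8 -8.9] turn [0.006 0.002 0.004] toolaxes
 [[ 0.003 -0.945 -0.328]
 [ 0.003 -0.328  0.945]
 [-1.    -0.004  0.002]]
```

```bash
python3 -m handwheel '-1 25 12 -8 0.006 0 0.004; -1 30 0 0 0 0 0; -1 25 0 0 0 0 0; -1 0 0 0 0 0 0; -1 0 0 0 0 0 0'; python3 go.py 443.5 -298.5 75 108.8;python3 - <<'E'
from h import *
im=get_image('wrist');cv2.imwrite('pics/w10.png',im)
E
```

```text
clock: 13.05
eef_pos: [454.8, -293.6, 100.6]
tool_rot: [-1.491, 1.562, 0.418]
force: [0.0, -1.0, 0.9]
width: -0.1
t 13.05 pos [ 454.8 -293.6  100.6] F [ 0.  -1.   0.9] w -0.1 jaw yaw 109.4
shift [25.5 12.5 -0.8] turn [0.011 0.001 0.009] toolaxes
 [[ 0.008 -0.943 -0.332]
 [ 0.004 -0.332  0.943]
 [-1.    -0.009  0.001]]
```

View pics/w10.png

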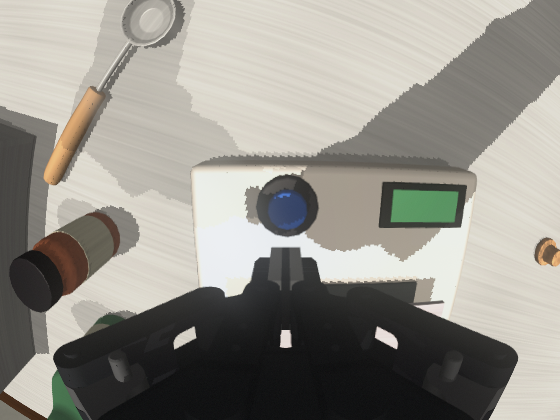

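```bash
python3 -m handwheel '-1 6 7 0 0.01 0 0.009; -1 5 5 0 0 0 0; -1 4 0 0 0 0 0; -1 0 0 0 0 0 0; -1 0 0 0 0 0 0'; python3 go.py 443.5 -298.5 65 108.8;python3 - <<'E'
from h import *
im=get_image('wrist');cv2.imwrite('pics/w11.png',im[150:350,180:400]);print(proj(cam('wrist'),[[443.5,-298.5,56]]))
E
```

```text
clock: 13.6
eef_pos: [445.1, -298.5, 87.9]
tool_rot: [-2.48, 1.566, -0.581]
force: [-0.4, 0.5, 0.1]
width: 0.1
t 13.6 pos [ 445.1 -298.5   87.9] F [-0.4  0.5  0.1] w 0.1 jaw yaw 108.8
shift [22.9  1.6  0.6] turn [ 0.001 -0.004  0.003] toolaxes
 [[ 0.004 -0.946 -0.323]
 [-0.003 -0.323  0.946]
 [-1.    -0.003 -0.004]]
[[286.29787517 230.97835553]]
```

View pics/w11.png

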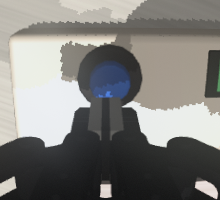

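```bash
python3 -m handwheel '-1 4 1 2 0 0 0; -1 4 0 0 0 0 0; -1 4 0 0 0 0 0; -1 3 0 0 0 0 0; -1 0 0 0 0 0 0'; python3 -m handwheel '-1 2 0 0 0 0 0; -1 2 0 0 0 0 0; -1 0 0 0 0 0 0'
```

```text
clock: 14.15
eef_pos: [443.8, -296.8, 71.8]
tool_rot: [-2.42, 1.565, -0.521]
force: [0.2, 0.1, 0.9]
width: 0.1
clock: 14.45
eef_pos: [443.9, -296.8, 67.3]
tool_rot: [-2.412, 1.565, -0.513]
force: [-0.8, 0.7, -0.1]
width: -0.3
```

```bash
python3 - <<'E'
from h import *
im=get_image('wrist');cv2.imwrite('pics/w12.png',cv2.resize(im[170:330,180:400],None,fx=3,fy=3))
E
```

```text
(no output)
```

View pics/w12.png

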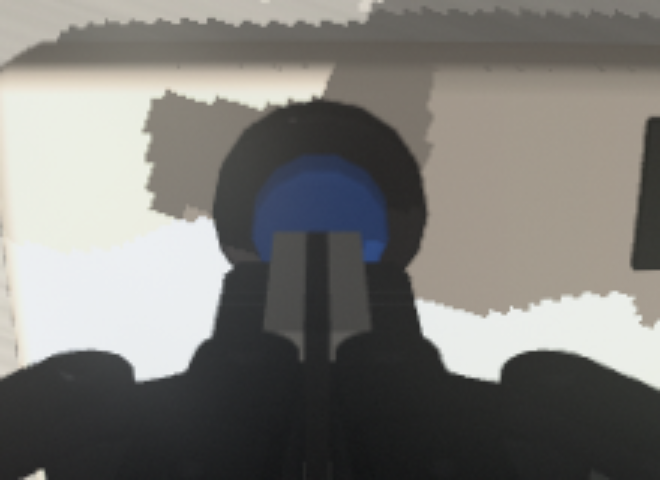

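```bash
python3 - <<'E'
from h import *
p=cam('wrist');s,R=tool();e=s['eef_pos']
q=proj(p,[e+R@[8,0,0],e+R@[8,11,0],e+R@[8,-11,0],[443.5,-298.5,56],e+R@[11,0,0]]);print(((q-[180,170])*3).round(0))
E
python3 -m handwheel '-1 1.5 0 0 0 0 0; -1 1.5 0 0 0 0 0; -1 0 0 0 0 0 0'
```

```text
[[316. 233.]
 [316. 177.]
 [316. 286.]
 [309. 221.]
 [316. 227.]]
clock: 14.8
eef_pos: [444.2, -297.0, 64.4]
tool_rot: [-2.419, 1.565, -0.519]
force: [-0.8, 0.6, 0.1]
width: 0.3
```

```bash
python3 -m handwheel '-1 1.5 1.5 0 0 0 0; -1 1.5 0 0 0 0 0; -1 0 0 0 0 0 0';python3 -m handwheel '-1 1.2 0 0 0 0 0; -1 1.2 0 0 0 0 0; -1 0 0 0 0 0 0'
```

```text
clock: 15.1
eef_pos: [442.6, -297.6, 61.2]
tool_rot: [-2.434, 1.564, -0.534]
force: [-0.4, -0.7, 0.5]
width: -0.2
clock: 15.4
eef_pos: [442.6, -297.6, 58.5]
tool_rot: [-2.427, 1.565, -0.528]
force: [0.6, 0.3, -0.6]
width: -0.2
```

```bash
python3 -m handwheel '-1 1.2 0 0 0 0 0; -1 1.2 0 0 0 0 0; -1 0 0 0 0 0 0';python3 -m handwheel '-1 1.2 0 0 0 0 0; -1 0 0 0 0 0 0';python3 -m handwheel '-1 1.2 0 0 0 0 0; -1 0 0 0 0 0 0'
```

```text
clock: 15.7
eef_pos: [442.7, -297.6, 55.9]
tool_rot: [-2.429, 1.564, -0.53]
force: [0.1, -0.5, -0.3]
width: -0.0
clock: 15.9
eef_pos: [442.7, -297.5, 54.6]
tool_rot: [-2.422, 1.564, -0.523]
force: [-1.1, 0.3, 0.8]
width: 0.4
clock: 16.1
eef_pos: [442.7, -297.6, 53.3]
tool_rot: [-2.427, 1.564, -0.527]
force: [0.2, -0.7, -0.0]
width: 0.1
```

```bash
python3 - <<'E'
from h import *
im=get_image('wrist');s3=get_image('scene')
a=cv2.resize(im[200:280,220:360],(700,400),interpolation=2)
b=cv2.resize(s3[250:300,185:250],(260,200),interpolation=2)
a[200:,440:]=b;cv2.imwrite('pics/w13.png',a)
E
```

```text
(no output)
```

View pics/w13.png

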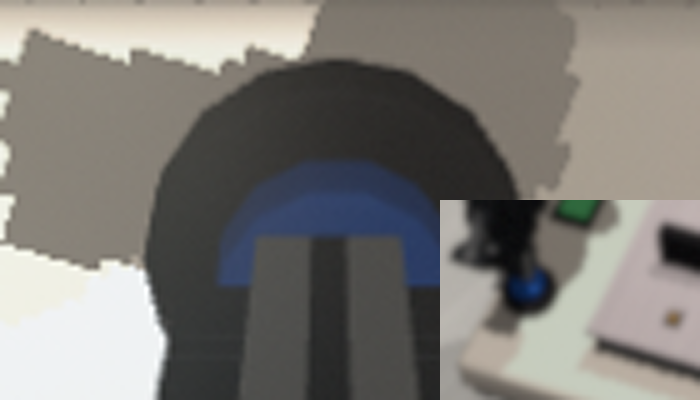

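```bash
python3 -m handwheel '-1 1 0 0 0 0 0; -1 0 0 0 0 0 0';python3 -m handwheel '-1 1 0 0 0 0 0; -1 0 0 0 0 0 0';python3 -m handwheel '-1 1 0 0 0 0 0; -1 0 0 0 0 0 0'
```

```text
clock: 16.4
eef_pos: [442.9, -297.7, 52.4]
tool_rot: [-2.422, 1.564, -0.522]
force: [0.3, -0.0, 0.7]
width: 0.4
clock: 16.6
eef_pos: [442.9, -297.7, 51.3]
tool_rot: [-2.426, 1.564, -0.527]
force: [0.8, 0.1, 0.0]
width: 0.3
clock: 16.8
eef_pos: [442.9, -297.7, 50.3]
tool_rot: [-2.421, 1.564, -0.521]
force: [1.0, 0.4, -0.3]
width: -0.2
```

```bash
python3 - <<'E'
from h import *
im=get_image('wrist');s3=get_image('scene')
a=cv2.resize(im[200:280,220:360],(700,400),interpolation=2)
b=cv2.resize(s3[250:300,185:250],(260,200),interpolation=2)
a[200:,440:]=b;cv2.imwrite('pics/w14.png',a)
E
```

```text
(no output)
```

View pics/w14.png

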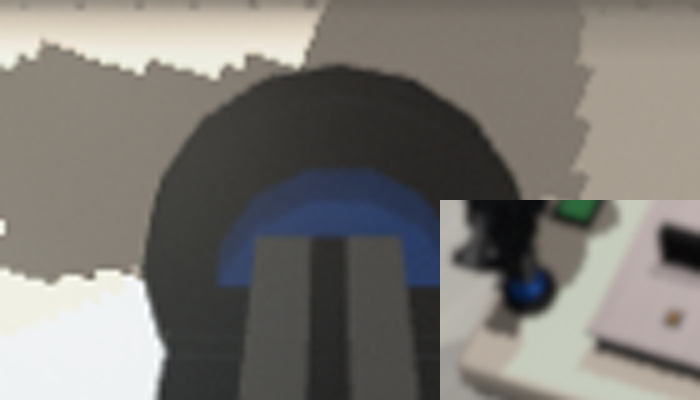

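```bash
python3 -m handwheel '-1 1 0 0 0 0 0; -1 0 0 0 0 0 0';python3 -m handwheel '-1 1 0 0 0 0 0; -1 0 0 0 0 0 0';python3 go.py 443.5 -298.5 65 108.8
```

```text
clock: 17.1
eef_pos: [443.0, -297.7, 49.3]
tool_rot: [-2.417, 1.564, -0.518]
force: [-0.9, -0.3, 0.8]
width: -0.2
clock: 17.3
eef_pos: [443.0, -297.8, 48.2]
tool_rot: [-2.425, 1.564, -0.525]
force: [-1.4, -0.3, -0.5]
width: 0.4
t 17.3 pos [ 443.  -297.8   48.2] F [-1.4 -0.3 -0.5] w 0.4 jaw yaw 108.8
shift [-16.8  -0.3  -0.9] turn [ 0.001 -0.005  0.005] toolaxes
 [[ 0.006 -0.946 -0.323]
 [-0.004 -0.323  0.946]
 [-1.    -0.005 -0.005]]
```

```bash
python3 - <<'E'
from h import *
im=get_image('wrist');s3=get_image('scene');t=get_image('top')
a=cv2.resize(s3[235:300,170:270],(400,260),interpolation=2)
b=cv2.resize(t[180:245,350:450],(400,260),interpolation=2)
c=cv2.resize(im[190:281,215:355],(400,260),interpolation=2)
cv2.imwrite('pics/w15.png',np.vstack([np.hstack([a,b]),np.hstack([c,c*0])]))
s,R=tool();print(proj(cam('scene'),[s['eef_pos']+R@[8,0,0],s['eef_pos']]),proj(cam('top'),[s['eef_pos']+R@[8,0,0]]))
E
```

```text
[[206.10132573 273.42315207]
 [205.78223993 271.84698571]] [[397.69270149 218.56712193]]
```

View pics/w15.png

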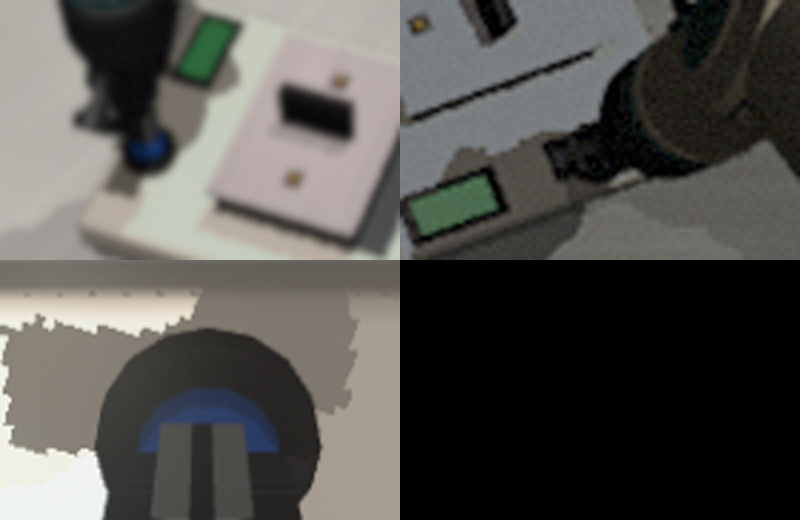

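```bash
python3 - <<'E'
from h import *
p=cam('wrist');s,R=tool();e=s['eef_pos']
print('eye rel tool',R.T@(p['eye']-e))
p2=dict(p);p2['eye']=p['eye']+np.array([443.9,-296.8,67.3])-e
p3=dict(p);p3['eye']=p['eye']+np.array([442.7,-297.6,53.3])-e
p4=dict(p);p4['eye']=p['eye']+np.array([442.9,-297.7,50.3])-e
for nm,rows in (('disc',(227.3,241.8,238.6,240.6)),('wallbase',(221.7,234.8,232,233.6))):
  for z in (35,40,45,50,55,60):
    print(nm,z,[((toplane(q,[286.7,r],z)[0]-e)@R).round(1)[1] for q,r in zip((p2,p,p3,p4),rows)])
print(proj(p,[e+R@[8,0,0],e+R@[8,6,0],e+R@[0,0,0],e+R@[-5,0,0],e+R@[-5,8,0]]))
E
```

```text
eye rel tool [-1.60592920e+02  6.68038158e+01 -1.04169414e-02]
disc 35 [np.float64(2.8), np.float64(1.4), np.float64(1.9), np.float64(1.6)]
disc 40 [np.float64(4.5), np.float64(3.3), np.float64(3.7), np.float64(3.5)]
disc 45 [np.float64(6.1), np.float64(5.2), np.float64(5.5), np.float64(5.3)]
disc 50 [np.float64(7.7), np.float64(7.1), np.float64(7.4), np.float64(7.2)]
disc 55 [np.float64(9.4), np.float64(9.0), np.float64(9.2), np.float64(9.1)]
disc 60 [np.float64(11.0), np.float64(10.8), np.float64(11.0), np.float64(10.9)]
wallbase 35 [np.float64(6.5), np.float64(5.7), np.float64(6.0), np.float64(5.9)]
wallbase 40 [np.float64(8.0), np.float64(7.4), np.float64(7.7), np.float64(7.6)]
wallbase 45 [np.float64(9.6), np.float64(9.2), np.float64(9.4), np.float64(9.4)]
wallbase 50 [np.float64(11.1), np.float64(11.0), np.float64(11.1), np.float64(11.1)]
wallbase 55 [np.float64(12.6), np.float64(12.7), np.float64(12.8), np.float64(12.9)]
wallbase 60 [np.float64(14.2), np.float64(14.5), np.float64(14.5), np.float64(14.6)]
[[285.33091416 247.57010203]
 [285.34053433 237.44729986]
 [285.32655899 253.08022671]
 [285.32362662 256.76838319]
 [285.33742168 242.39193387]]
```

```bash
for i in 1; do python3 -m handwheel '-1 1 0 0 0 0 0; -1 0 0 0 0 0 0' | grep -E 'pos|force'; python3 -m handwheel '-1 1 0 0 0 0 0; -1 0 0 0 0 0 0'| grep -E 'pos|force'; python3 -m handwheel '-1 1 0 0 0 0 0; -1 0 0 0 0 0 0'| grep -E 'pos|force'; done; python3 - <<'E'
from h import *
im=get_image('wrist');s3=get_image('scene')
a=cv2.resize(s3[235:300,170:270],(400,260),interpolation=2)
c=cv2.resize(im[190:281,215:355],(400,260),interpolation=2)
cv2.imwrite('pics/w16.png',np.hstack([a,c]))
E
```

```text
eef_pos: [443.2, -297.9, 47.3]
force: [-0.1, -1.8, -0.1]
eef_pos: [443.2, -297.8, 46.2]
force: [0.4, -0.4, -0.3]
eef_pos: [443.2, -297.8, 45.1]
force: [-0.1, 0.8, 0.4]
```

View pics/w16.png

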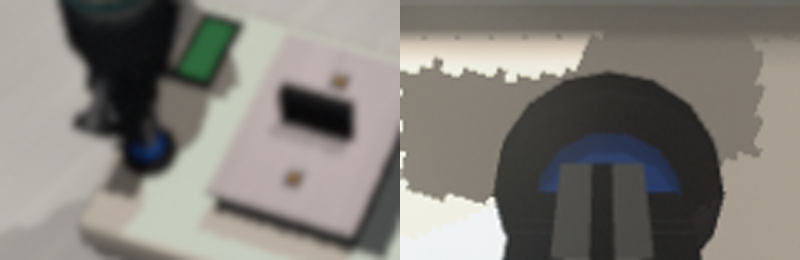

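```bash
for i in 1; do python3 -m handwheel '-1 1 0 0 0 0 0; -1 0 0 0 0 0 0' | grep -E 'pos|force'; python3 -m handwheel '-1 1 0 0 0 0 0; -1 0 0 0 0 0 0'| grep -E 'pos|force'; done; python3 - <<'E'
from h import *
im=get_image('wrist');s3=get_image('scene')
a=cv2.resize(s3[235:300,170:270],(400,260),interpolation=2)
c=cv2.resize(im[190:281,215:355],(400,260),interpolation=2)
cv2.imwrite('pics/w17.png',np.hstack([a,c]))
E
```

```text
eef_pos: [443.4, -297.9, 44.3]
force: [-0.6, 0.3, 0.8]
eef_pos: [443.4, -297.9, 43.4]
force: [-1.0, 0.4, 1.1]
```

View pics/w17.png

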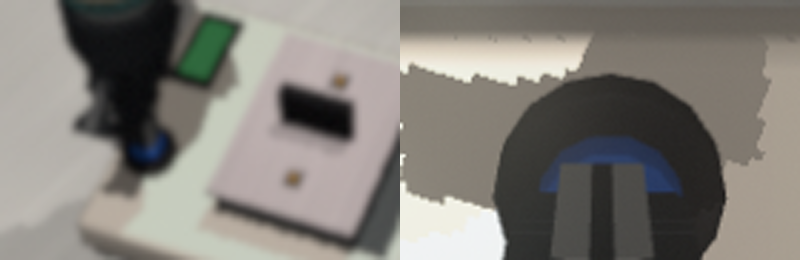

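```bash
python3 -m handwheel '-1 1 0 0 0 0 0; -1 0 0 0 0 0 0' | grep -E 'pos|force'; python3 -m handwheel '-1 1 0 0 0 0 0; -1 0 0 0 0 0 0'| grep -E 'pos|force'
```

```text
eef_pos: [443.4, -298.0, 42.5]
force: [-1.4, 0.9, 2.2]
eef_pos: [443.4, -298.0, 41.5]
force: [-1.1, 0.2, 2.3]
```

```bash
python3 -m handwheel '-1 1 0 0 0 0 0; -1 0 0 0 0 0 0' | grep -E 'pos|force'; python3 -m handwheel '-1 1 0 0 0 0 0; -1 0 0 0 0 0 0'| grep -E 'pos|force'
```

```text
eef_pos: [443.4, -298.0, 40.6]
force: [-0.8, 0.4, 2.9]
eef_pos: [443.4, -298.0, 39.6]
force: [-0.3, -0.1, 3.7]
```

The button's spring is now felt, with force rising from 1 to 3.7 N. Going to the stop.

```bash
python3 -m handwheel '-1 0.8 0 0 0 0 0; -1 0 0 0 0 0 0' | grep -E 'pos|force'; python3 -m handwheel '-1 0.8 0 0 0 0 0; -1 0 0 0 0 0 0'| grep -E 'pos|force'
```

```text
eef_pos: [443.4, -298.0, 39.2]
force: [-0.3, 0.5, 4.1]
eef_pos: [443.4, -298.0, 39.3]
force: [-1.3, 1.0, 3.4]
```

```bash
python3 -m handwheel '-1 1.2 0 0 0 0 0; -1 0.8 0 0 0 0 0' | grep -E 'pos|force'; python3 -m handwheel '-1 1.5 0 0 0 0 0; -1 1.5 0 0 0 0 0'| grep -E 'pos|force'; python3 - <<'E'
from h import *
im=get_image('wrist');cv2.imwrite('pics/w18.png',cv2.resize(im[190:281,215:355],(560,364),interpolation=2))
E
```

```text
eef_pos: [443.4, -298.1, 39.0]
force: [-3.1, 1.4, 13.2]
eef_pos: [443.5, -298.1, 38.9]
force: [-4.3, 4.1, 20.8]
```

View pics/w18.png

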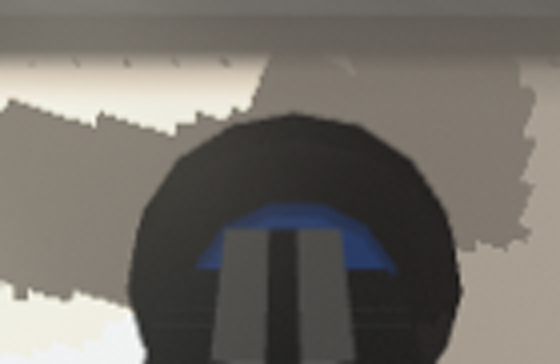

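Force jumped at z≈39 after about 5 mm of travel, so the button is fully down at its stop. Retracting straight up and checking.

```bash
python3 -m handwheel '-1 -5 0 0 0 0 0; -1 -10 0 0 0 0 0; -1 -20 0 0 0 0 0; -1 -30 0 0 0 0 0; -1 -35 0 0 0 0 0; -1 -35 0 0 0 0 0; -1 -20 0 0 0 0 0; -1 0 0 0 0 0 0; -1 0 0 0 0 0 0'; python3 -m handwheel '-1 0 10 40 0 0 0; -1 0 10 40 0 0 0; -1 0 10 40 0 0 0; -1 0 0 30 0 0 0; -1 0 0 20 0 0 0; -1 0 0 0 0 0 0; -1 0 0 0 0 0 0'; python3 - <<'E'
from h import *
w=get_image('wrist');s=get_image('scene');t=get_image('top');cv2.imwrite('pics/f_top.png',t)
a=cv2.resize(s[235:320,180:300],(400,283),interpolation=2);b=cv2.resize(t[140:250,310:430],(400,283),interpolation=2)
cv2.imwrite('pics/f.png',np.vstack([np.hstack([a,b]),np.hstack([cv2.resize(w,(400,300)),cv2.resize(s,(400,300))])]))
E
```

```text
clock: 21.2
eef_pos: [442.1, -296.9, 200.5]
tool_rot: [-2.573, 1.561, -0.673]
force: [0.0, 0.2, -0.6]
width: 0.0
clock: 21.9
eef_pos: [350.8, -140.2, 191.7]
tool_rot: [1.62, 1.566, -2.764]
force: [0.2, -0.5, -0.1]
width: 0.4
```

View pics/f.png

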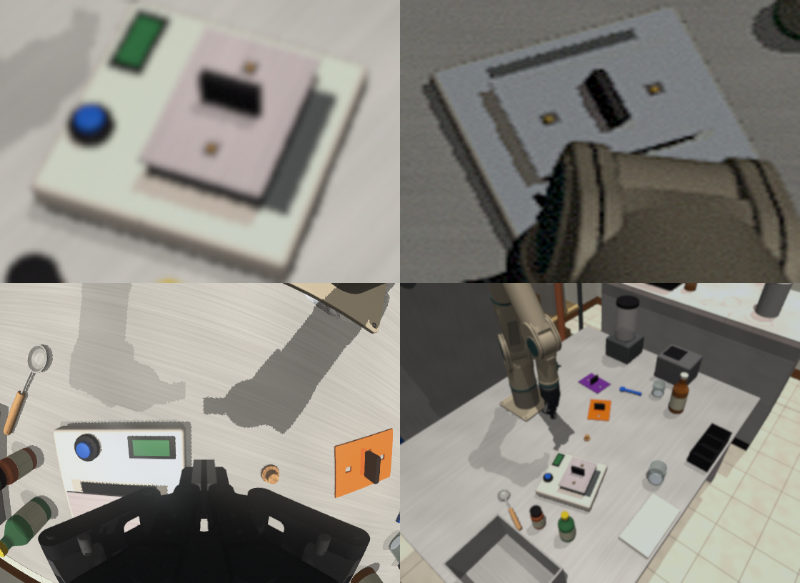

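View pics/f_top.png

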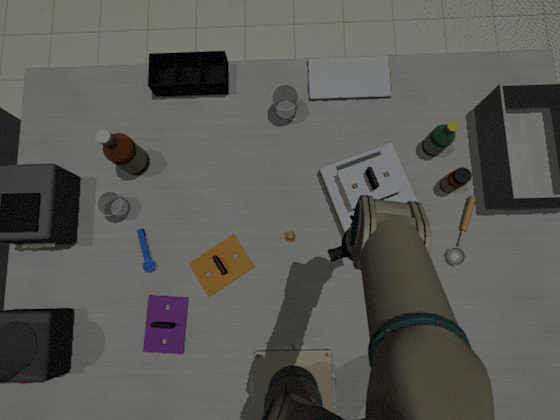

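The pan lies flat with a stud in each slot (panel px 249,68 and 211,148). The button is up again, the bystanders are where they were, and the robot is clear.

```bash
python3 -c "
from cell import ctrl
print(ctrl.finish_job(), ctrl.read_state()['force'].round(1))"
```

```text
the job is handed in; nothing more can be done
the job is handed in; nothing more can be done
```

The weighing pan is fitted on the scale and released, and the tare button was then pressed. I handed the job in at about 22 s of the 72 s allowed.

- **Pan:** I lined its slots up with the studs as seen through the slots by the wrist camera. It dropped straight on, so it needed no sliding search, and the load on the carrier was about 5 N at contact. The pictures after release and at the end show both studs centred in the slots and the sheet flat.
- **Tare button:** The force rose over about 5 mm of travel to roughly 4 N. It then jumped at the hard stop to a peak reading of about 21 N. In the last pictures the button is back up.
- **Other things on the bench:** The last scene and top views show them, and both look-alike pans, where they started. This was judged by eye only. The gripper was clear of everything when I handed in.
- **One disagreement:** The fingers met the button with the tool about 15–20 mm lower than the stated fingertip offset and my height estimate for the button implied. I therefore found the contact by force, in 1 mm steps.

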